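# Put the regulator tools back in their cutout tray and lock them down

### The arm

A 6-joint arm with a two-finger parallel gripper is mounted at the origin on the work surface. World frame = base frame: x ahead of the robot, y to its left, z up, the work surface at z = 0. Lengths are in mm, angles in rad, forces in N, time in s.
With the tool pointing down it reaches from about 300 to 775 mm from the base axis. Payload 14.6 kg.
Tool frame: the origin (TCP) lies where the fingers leave the gripper's body, on its centre line; the fingertips stand 97 mm ahead of it and the grasp point (between the pads) lies ahead of it (grip_depth is the z of the grasp point in the tool frame, in mm); z points along the fingers, y is the line along which they close (so a half turn about z gives the same grasp; the last joint's range is limited). The gripper opens to 94 mm and grips with 3 to 60 N. Pads are 16 mm wide; open, the fingers measure 119 mm over their backs; the gripper's body (75 mm by 177 mm) begins 78 mm behind the grasp point.
Start: joints at [1.034, 0.3, 1.521, -0, 1.321, -0.067], TCP at [248.986, 490.404, 302.646] pointing down, gripper open.
Joint ranges: [-3.03, 3.03], [-0.79, 2.21], [0.23, 2.52], [-1.04, 4.18], [0, 3.07], [-2.55, 2.55]. Speed limits (rad/s): [2.22, 2.22, 2.57, 3.14, 3.14, 3.14].

### API

Orientations are given as [roll, pitch, yaw] about the fixed x, y, z axes, in that order (R = Rz(yaw) Ry(pitch) Rx(roll)).
In Python, from cell import read_state, camera, sign_off, regions_of, spot_point, grip_depth gives the robot as it stands. The module is installed in compiled form; this text tells all that it offers.
- The arm moves only by the tool send_rows, never from a script. Its argument "series" is a list of rows, each a list of 3 entries, a list of its own where there are three numbers: the shift along the world's x, y, z in mm, then the turn about the world's z in degrees, then the closure, from -1 (fully open) to 1 (shut), so that 0 is half open. A call has 1 to 12 rows; each row shifts and turns the commanded pose from where the row before left it; what a row does not reach is not made up. A row lasts 1/10 s, in which the tool goes at most 50 mm and 8.59 degrees, less where a joint would pass 70% of its speed; a pose out of reach is approached as far as the arm can. A call is refused whole if a number of a shift passes 50 or a number of a turn 8.59, either way. A call with a gripper value outside its range is refused whole. The fingers move at their own pace and stop on an object; "squeeze" is the grip in N (left out, the last holds). Time passes only in rows, so rows that do not move let the fingers close. It gives the time, the measured TCP pose, the force, the opening and the grip force at its end, in the units of the state.
- read_state(): the state, without advancing time (a new reading comes with each control period).
- camera(name): name is "scene" or "top" or "wrist"; returns a dict with "color" (480x640x3 uint8, blue, green, red), "fx", "fy", "cx", "cy" (pixels), "camera_from_world" (4x4, takes a point from world to camera coordinates). Camera axes: x right, y down, z forward; pixel columns grow to the right and rows downward; lengths in mm; the calibration is good to about 2 mm. A picture is of the moment at which its call begins. There is no depth.
- sign_off(): hands the job in; it is judged then, once.
Trained networks look in a picture, given as the dict that the camera call returned (one of the last four; its "shot" number tells which), for a name from the list of things; names that differ only in an ending like _2 or _b are one class to them, and where a whole thing is asked for, a point or a joint stands for the part that bears it (a point fixed in the world has none). Each returns a list of dicts, best first, with "confidence" (0 to 1); they miss things now and then, are a little off and sometimes report something else, mostly with a low value. They report only what shows in the picture. A call takes as long as a camera call. They do not tell look-alikes from the thing itself.
- regions_of(thing, picture): "mask" (480x640 bool, what is visible of it).
- spot_point(thing, picture): "point" ([x, y, z] in mm, in the coordinates of the camera as it stood for that picture, good to about 4 mm: a listed point, or the origin of a listed thing).
The state is a dict: "clock": time; "joints": joint angles; "qd": joint speeds; "effort": joint torques, N m; "eef_pos": TCP position; "eef_rot": TCP orientation; "wrist_force": force on the tool from outside, world axes, zero at the start; "moment": the same for the moment, N m; "finger_gap": finger opening in mm; "finger_force": force on a finger pad.
Only numpy, scipy, OpenCV 4.12 (cv2) and the standard library are available. Lean on these libraries where they do the work, as an engineer would, in place of code of your own. Each camera call takes 0.05 s, during which the arm holds its last target. There are 200 camera calls.

### The job

Swing the tray's hold-down bar right up, then put the T-key and the open-ended spanner each into the cutout of its own shape, head the right way round, and press both fully home against the sprung side grips while the bar is still up. Then swing the bar all the way down over them and let go, leaving the bottle, the cup and the roll of tape where they stand.

Things in the scene. Friction and masses are not known exactly. Their poses are not given: they have to be found in the camera images.
- tray: fixed white plastic tray with two tool-shaped cutouts. Origin on the bench under the middle of its deck; z up. Deck 150 mm (x -75 to +75) by 160 mm (y), its top 22 mm above the bench. Cutouts: the tool's outline plus 2 mm all round, a steep lead-in 3 mm wide, 16 mm deep: a tool that is home stands 2 mm above the deck. The bar's hinge head, 50 mm wide, 41 mm high, is at x 95 to 145.
- key_recess (a point): where key_centre lies when the T-key is home: x -35, y 0, z 15 mm of the tray (axes are the tray's). The cutout's crossbar end is at tray +y: the key's x axis must point along tray +y. At y -12 to 12 two dark sprung grips stick out of the long walls: a tool let go stays several mm high; pushed down on its middle with about 10 N it goes home and stays.
- spanner_recess (a point): where spanner_centre lies when the spanner is home: x +25, y 0, z 15 mm of the tray (axes are the tray's). The cutout's wide jaw end is at tray -y: the spanner's x axis must point along tray -y. It has the same sprung grips as the key's cutout and needs the same push.
- key_centre (a point): middle of the loose steel T-key, half-way up (9 mm over its underside), at its centre of mass; starts flat on the bench at one side of the tray. About 160 g, 18 mm thick. Shank 14 mm wide along its x, from x = -66 to +30; crossbar from x = +30 to +44, 56 mm long along y.
- spanner_centre (a point): middle of the loose steel open-ended spanner, half-way up (9 mm over its underside), at its centre of mass; starts flat on the bench at the other side of the tray. About 160 g, 18 mm thick. Shank 14 mm wide along its x, from x = -63 to +17; jaw head from x = +17 to +47, 36 mm wide, with a 12 mm gap between two prongs that point to +x.
- bar (a joint): angle of the hold-down bar, rad: 0 = fully down (level, 3.5 mm above the deck, across both cutouts), grows as it is raised, 1.57 upright, stop at 1.75. Starts 0 to 0.3. Stays where it is left; about 1.5 N at its end moves it. Aluminium, 14 mm wide, 8 mm thick; when down it runs from its hinge along tray -x, at y = 0.
- bar_grip (a point): centre of the black round grip at the bar's free end: 16 mm diameter, 20 mm wide along tray y, 215 mm from the hinge. With the bar down it is 20 mm in front of the tray's edge, 29.5 mm above the bench; can be pinched along y from above, and turns between the fingers. At bar angle a it lies at hinge + (-215 cos a, 0, 215 sin a) mm in the tray's axes.
- bar_hinge (a point): hinge axis of the bar (along the tray's y): at x +120, y 0, z 29.5 mm of the tray
- bottle: bystander: amber jar with black cap, 64 mm across, 130 mm high, standing; origin under its centre
- beaker: bystander: white open cup, 72 mm across the rim, 85 mm high; origin under its centre
- tape: bystander: white roll of tape lying flat, 84 mm across, 24 mm high; origin under its centre
Mind the look-alikes: they are no part of the job. Leave any black or green look-alike of the part that bears spanner_centre alone. Leave any pink look-alike of the part that bears key_centre alone.

How it is judged:
By the outcome, as a careful person would: the job done as asked, in the order asked, and still so for the second after the job is handed in, with the robot touching nothing.
It also fails if it takes over 72 s, if anything falls off the work surface, if the arm or the gripper's body presses on something with over 40 N, if the wrist force passes 120 N, or if a joint passes its speed limit or range.

## Working session

There is one attempt and no reset: what is moved stays moved. The work goes in short steps, Python scripts to look and compute and a tool call to move; the robot and the scene stay as the last step left them, time stands still between calls to the robot, and variables do not carry over. Pictures are saved under pics/ and viewed, at most 10 in all, crops included, and the job is handed in when it is done.

Besides the shell and the picture viewer there is one more tool, called after ">>>" as name(argument=value, ...), one argument or row to a line, values as JSON. send_rows: Moves the arm, as the interface text tells. Its arguments: {"type":"object","properties":{"series":{"type":"array"},"squeeze":{"type":"number"}},"required":["series"]}

```bash
mkdir -p pics
cat > h.py <<'E'
import numpy as np, cv2
from cell import *
def w(pic,p):
    M=np.linalg.inv(pic["camera_from_world"]); return (M@np.r_[p,1])[:3]
def px(pic,p):
    c=(pic["camera_from_world"]@np.r_[p,1])[:3]; return np.array([pic["fx"]*c[0]/c[2]+pic["cx"],pic["fy"]*c[1]/c[2]+pic["cy"]])
def ray(pic,uv,z):
    M=np.linalg.inv(pic["camera_from_world"]); d=M[:3,:3]@np.array([(uv[0]-pic["cx"])/pic["fx"],(uv[1]-pic["cy"])/pic["fy"],1]); o=M[:3,3]
    return o+d*(z-o[2])/d[2]
def tri(a,ua,b,ub):
    A=[];y=[]
    for pc,u in((a,ua),(b,ub)):
        M=np.linalg.inv(pc["camera_from_world"]); d=M[:3,:3]@np.array([(u[0]-pc["cx"])/pc["fx"],(u[1]-pc["cy"])/pc["fy"],1]); d/=np.linalg.norm(d)
        P=np.eye(3)-np.outer(d,d); A.append(P); y.append(P@M[:3,3])
    return np.linalg.solve(sum(A),sum(y))
E
python3 - <<'E'
from h import *
print(read_state(), grip_depth)
for n in("top","scene"):
    p=camera(n); cv2.imwrite(f"pics/{n}1.png",p["color"])
    for t in "tray key_centre spanner_centre key_recess spanner_recess bar_grip bar_hinge bottle beaker tape".split():
        for r in spot_point(t,p)[:4]:
            q=w(p,r["point"]); print(n,t,round(r["confidence"],2),q.round(),px(p,q).round())
E
```

```text
{'clock': 0.0, 'joints': array([ 1.03439812e+00,  3.00466291e-01,  1.52160946e+00, -1.64372331e-05,
        1.32069973e+00, -6.65855059e-02]), 'qd': array([ 0.00042083,  0.00147159, -0.00102707, -0.00085685, -0.00042349,
        0.00027361]), 'effort': array([ 6.73839859e-04, -5.31803262e+01, -3.52740777e+01,  7.08383415e-02,
        2.43534520e-02, -1.26562209e-04]), 'eef_pos': array([248.9114213 , 490.27203205, 302.07690015]), 'eef_rot': array([-3.14041140e+00, -6.28145862e-05,  2.67178399e+00]), 'wrist_force': array([ 0.30181428,  0.19396389, -0.14228172]), 'moment': array([-0.03345546,  0.09481366,  0.01575247]), 'finger_force': 0.0, 'finger_gap': 93.85961361363175} 78.39999999999999
top tray 0.84 [549. -56.   0.] [340. 260.]
top key_centre 0.89 [335. 291.   9.] [189. 351.]
top key_centre 0.7 [490. 282.   9.] [195. 284.]
top key_centre 0.59 [477. 157.  10.] [248. 290.]
top spanner_centre 0.89 [ 411. -292.    6.] [443. 319.]
top spanner_centre 0.68 [ 496. -466.    6.] [517. 283.]
top key_recess 0.6 [511. -58.  15.] [341. 275.]
top spanner_recess 0.91 [573. -54.  13.] [339. 249.]
t
[... 335 characters left out ...]
_centre 0.87 [479. 157.   9.] [407. 267.]
scene spanner_centre 0.74 [ 502. -462.   11.] [202. 140.]
scene spanner_centre 0.65 [ 547. -331.   12.] [224. 173.]
scene spanner_centre 0.61 [ 408. -295.   11.] [275. 150.]
scene key_recess 0.77 [511. -56.  14.] [320. 222.]
scene spanner_recess 0.64 [574. -57.  20.] [301. 237.]
scene bar_grip 0.74 [460. -56.  67.] [336. 193.]
scene bar_grip 0.39 [660. 387.   1.] [456. 405.]
scene bar_hinge 0.7 [669. -65.  32.] [267. 260.]
scene bottle 0.9 [ 647. -369.    1.] [183. 192.]
scene beaker 0.64 [659. 386.   3.] [456. 404.]
scene beaker 0.38 [671. -63.  31.] [267. 261.]
scene tape 0.61 [768.  11.  -2.] [261. 322.]
scene tape 0.6 [458. -53.  64.] [337. 194.]
```

View pics/top1.png

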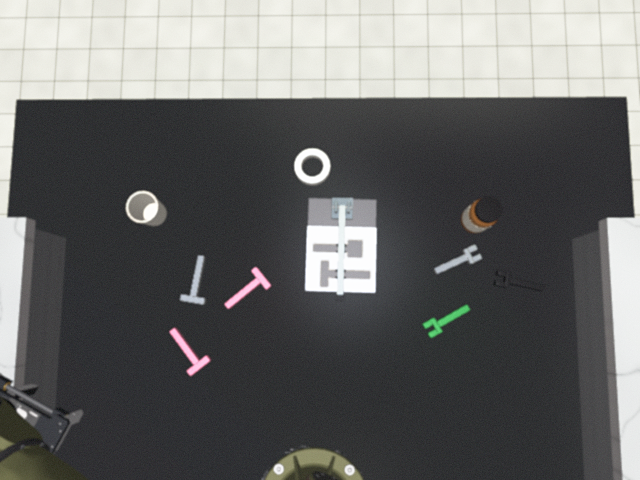

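View pics/scene1.png

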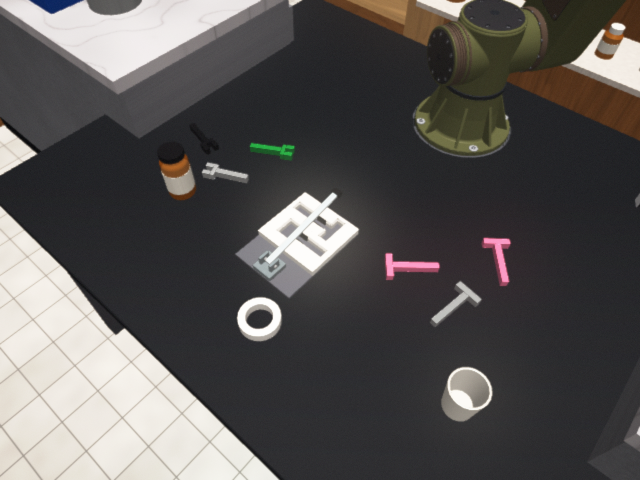

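Top view: the grey T-key is at (197,281), with pink look-alikes at (248,287) and (190,352). The grey spanner is at (458,260), with a green look-alike at (447,320) and a black one at (519,282). The bar runs from the hinge (343,208) to the grip (341,297), slightly raised. The grey tools are the ones I want. I'll crop both to check, and measure them and the tray.

```bash
cat >> h.py <<'E'
def seg(pic,thing,zp,uv=None):
    """mask nearest uv -> outline rect on plane z"""
    best=None
    for r in regions_of(thing,pic):
        ys,xs=np.nonzero(r["mask"]); c=np.array([xs.mean(),ys.mean()])
        d=0 if uv is None else np.hypot(*(c-uv))
        if best is None or d<best[0]-5: best=(d,r["mask"])
    m=best[1].astype(np.uint8); ys,xs=np.nonzero(m)
    return m,np.array([ray(pic,(x,y),zp)[:2] for x,y in zip(xs,ys)])
E
python3 - <<'E'
from h import *
p=camera("top"); s=camera("scene")
for t,uv,us in(("key_centre",(196,280),(456,303)),("spanner_centre",(458,260),(225,174))):
    for pc,u in((p,uv),(s,us)):
        m,P=seg(pc,t,9,u); print(t,len(P),P.mean(0).round(),[np.round(v,1) for v in cv2.minAreaRect(P.astype(np.float32))], pc["color"][m>0].mean(0).round())
a=p["color"][230:330,150:250]; b=p["color"][230:330,410:510]
cv2.imwrite("pics/crop.png",cv2.resize(np.hstack([a,b]),None,fx=4,fy=4,interpolation=2))
E
```

```text
key_centre 469 [490. 281.] [array([499.7, 289. ]), array([110.6,  58.7]), np.float64(1.9)] [181. 172. 166.]
key_centre 664 [485. 280.] [array([499.2, 281. ]), array([ 57.3, 119.4]), np.float64(84.9)] [154. 156. 158.]
spanner_centre 434 [ 550. -334.] [array([ 547.1, -324.8]), array([ 39.1, 115.6]), np.float64(22.7)] [173. 167. 161.]
spanner_centre 462 [ 548. -337.] [array([ 546.3, -329.6]), array([ 48.5, 112.4]), np.float64(22.8)] [139. 141. 142.]
```

View pics/crop.png

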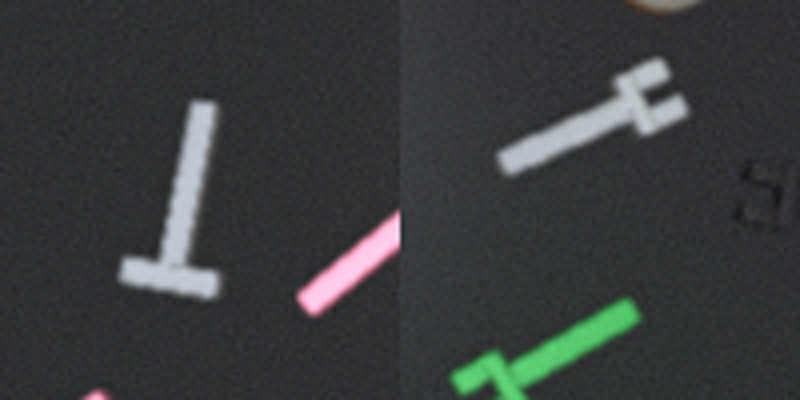

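>>> send_rows(
  series=[
    [[17, -45, 0], 2.2, -0.3],
    [[17, -45, 0], 2.2, -0.3],
    [[17, -45, 0], 2.2, -0.3],
    [[17, -45, 0], 2.2, -0.3],
    [[17, -45, 0], 2.2, -0.3],
    [[17, -45, 0], 2.2, -0.3],
    [[17, -45, 0], 2.2, -0.3],
    [[17, -45, 0], 2.2, -0.3],
    [[17, -45, 0], 2.2, -0.3],
    [[17, -45, 0], 2.2, -0.3],
    [[17, -45, 0], 2.2, -0.3],
    [[20, -50, 0], 2.2, -0.3],
  ],
  squeeze=20,
)

```text
clock: 2.6
eef_pos: [454.8, -53.1, 302.9]
eef_rot: [-3.142, 0.001, 3.134]
wrist_force: [1.3, 0.2, 0.3]
finger_gap: 61.1
finger_force: 0.0
```

The crop confirms the choice: the grey T-key (crop 120–220, 100–295) has its crossbar toward the robot, and the grey spanner (crop 500–690, 60–175) has its jaws pointing right. Next, a close wrist look at the tray.

Run:
```python
from h import *
p=camera("wrist"); cv2.imwrite("pics/w1.png",p["color"])
print(np.linalg.inv(p["camera_from_world"]).round(3),p["fx"])
for t in "tray key_recess spanner_recess bar_grip bar_hinge".split():
    for r in spot_point(t,p)[:2]:
        q=w(p,r["point"]); print(t,round(r["confidence"],2),q.round(1),px(p,q).round())
```

```text
[[ 6.00000e-03  9.57000e-01  2.90000e-01  3.69909e+02]
 [ 1.00000e+00 -6.00000e-03 -2.00000e-03 -5.26490e+01]
 [ 0.00000e+00  2.90000e-01 -9.57000e-01  3.85577e+02]
 [ 0.00000e+00  0.00000e+00  0.00000e+00  1.00000e+00]] 372.5259628867967
tray 0.97 [548.3 -58.8   2.7] [313. 295.]
key_recess 0.76 [510.3 -56.6  15.2] [315. 268.]
key_recess 0.51 [ 643.  -371.4   -2.9] [ 56. 366.]
spanner_recess 0.89 [571.3 -61.4  15.9] [311. 319.]
bar_grip 0.56 [456.7 -55.4  69.4] [315. 232.]
bar_hinge 0.77 [673.4 -65.2  28.5] [308. 404.]
bar_hinge 0.16 [511.4 -56.5  13.2] [315. 268.]
```

View pics/w1.png

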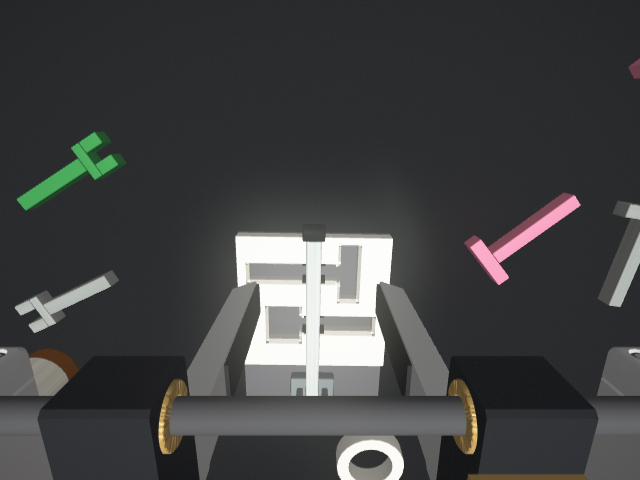

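The wrist view shows the bar grip at (314,232), the deck corners at about (237,235), (391,235), (383,363) and (248,363), and the tape at (370,463). I'll get the tray pose from the deck outline.

```bash
cat >> h.py <<'E'
from scipy.optimize import least_squares
def traypose(p,guess=(548,-57,-0.04)):
    """fit deck's left/right edges & front edge: white mask on z=22"""
    c=p["color"]; m=((c.min(2)>150)).astype(np.uint8)
    P=np.array([ray(p,(x,y),22.)[:2] for y,x in zip(*np.nonzero(m))])
    P=P[np.hypot(*(P-guess[:2]).T)<130]
    def loc(P,g):
        ca,sa=np.cos(g[2]),np.sin(g[2]); d=P-np.array(g[:2]); return np.c_[d@[ca,sa],d@[-sa,ca]]
    return P,loc
E
python3 - <<'E'
from h import *
p=camera("wrist")
c=[ray(p,u,22.)[:2] for u in((237,235),(391,235),(383,363),(248,363))]
print(np.round(c,1))
P,loc=traypose(p); print(len(P),cv2.minAreaRect(P.astype(np.float32)))
q=loc(P,(548,-57,-.04)); print(np.percentile(q,[0.5,99.5],axis=0))
# edges along y at several x bins
xs=[];L=[];R=[]
for x in range(-60,61,10):
    k=q[abs(q[:,0]-x)<4][:,1]; 
    if len(k): print(x,k.min().round(1),k.max().round(1))
g=ray(p,(314,232),65.);print(g)
E
```

```text
[[ 471.1 -131.9]
 [ 472.3   24.1]
 [ 622.5   22.5]
 [ 621.3 -130. ]]
16755 ((568.7843627929688, -59.1793212890625), (160.59158325195312, 192.6186065673828), 88.7233657836914)
[[-73.85005133 -81.12109779]
 [112.63068827  77.27361793]]
-60 -82.6 77.5
-50 -82.8 77.8
-40 -82.2 77.6
-30 -82.5 78.0
-20 -81.8 67.6
-10 -56.5 67.4
0 -55.6 68.1
10 -55.7 70.0
20 -58.0 74.0
30 -61.5 77.0
40 -63.8 78.9
50 -67.3 79.5
60 -69.8 79.5
[456.83293247 -53.40575339  65.        ]
```

>>> send_rows(
  series=[
    [[1, -1, -30], -2, -0.3],
    [[1, -1, -42], 0, -0.3],
    [[0, 0, -45], 0, -0.3],
    [[0, 0, -30], 0, -0.3],
    [[0, 0, -10], 0, -0.3],
    [[0, 0, 0], 0, 1],
    [[0, 0, 0], 0, 1],
    [[0, 0, 0], 0, 1],
    [[0, 0, 0], 0, 1],
    [[0, 0, 0], 0, 1],
  ],
  squeeze=20,
)

```text
clock: 3.95
eef_pos: [456.8, -53.4, 146.4]
eef_rot: [-3.141, 0.001, 3.098]
wrist_force: [-2.4, -25.8, 1.0]
finger_gap: 24.4
finger_force: 13.0
```

>>> send_rows(
  series=[
    [[0, 0, 0], 0, 1],
    [[0, 0, 0], 0, 1],
  ],
)

```text
clock: 4.15
eef_pos: [456.8, -55.4, 146.3]
eef_rot: [-3.137, 0.001, 3.098]
wrist_force: [-2.1, -27.0, 0.2]
finger_gap: 19.5
finger_force: 20.0
```

>>> send_rows(
  series=[
    [[0, -1.5, 0], 0, 1],
    [[5.5, -0.2, 23], 0, 1],
    [[8, -0.3, 22.2], 0, 1],
    [[10.4, -0.3, 21.2], 0, 1],
    [[12.6, -0.4, 20], 0, 1],
    [[14.8, -0.5, 18.5], 0, 1],
    [[16.7, -0.5, 16.7], 0, 1],
    [[18.4, -0.5, 14.8], 0, 1],
    [[0, 0, 0], 0, 1],
  ],
)

```text
clock: 5.05
eef_pos: [544.4, -58.2, 284.2]
eef_rot: [-3.139, 0.003, 3.097]
wrist_force: [-6.8, -7.7, 10.1]
finger_gap: 19.7
finger_force: 20.0
```

>>> send_rows(
  series=[
    [[20, -0.6, 12.7], 0, 1],
    [[21.2, -0.6, 10.4], 0, 1],
    [[22.3, -0.7, 8], 0, 1],
    [[23, -0.7, 5.5], 0, 1],
    [[23.5, -0.7, 3], 0, 1],
    [[23.6, -0.7, 0.4], 0, 1],
    [[23.5, -0.7, -2.2], 0, 1],
    [[0, 0, 0], 0, 1],
    [[0, 0, 0], 0, 1],
  ],
)

```text
clock: 5.95
eef_pos: [700.8, -62.3, 321.3]
eef_rot: [-3.141, 0.003, 3.097]
wrist_force: [1.4, -2.0, 6.7]
finger_gap: 19.9
finger_force: 20.0
```

>>> send_rows(
  series=[
    [[0, 0, 0], 0, 0],
    [[0, 0, 0], 0, -0.3],
    [[0, 0, 0], 0, -0.3],
    [[0, 0, 30], 0, -0.3],
    [[-30, 0, 30], 0, -0.3],
    [[-50, 0, 0], 0, -0.3],
    [[-50, 0, 0], 0, -0.3],
    [[-50, 0, 0], 0, -1],
    [[-50, 0, 0], 0, -1],
    [[-30, 0, 0], 0, -1],
    [[0, 0, 0], 0, -1],
    [[0, 0, 0], 0, -1],
  ],
)

```text
clock: 7.15
eef_pos: [441.1, -61.9, 380.5]
eef_rot: [-3.141, 0.001, 3.097]
wrist_force: [0.2, 0.4, 0.4]
finger_gap: 93.6
finger_force: 0.0
```

Run:
```python
from h import *
print(read_state()["eef_pos"])
p=camera("wrist"); cv2.imwrite("pics/w2.png",p["color"])
for t in "tray key_recess spanner_recess bar_grip bar_hinge".split():
    for r in spot_point(t,p)[:1]:
        q=w(p,r["point"]); print(t,round(r["confidence"],2),q.round(1),px(p,q).round())
P,loc=traypose(p); 
q=loc(P,(548,-58,-.03)); print(np.percentile(q,[0.5,99.5],axis=0))
for x in range(-65,91,10):
    k=q[abs(q[:,0]-x)<3][:,1]; 
    if len(k): print(x,k.min().round(1),k.max().round(1))
for y in range(-75,76,10):
    k=q[abs(q[:,1]-y)<3][:,0]; 
    if len(k): print("y",y,k.min().round(1),k.max().round(1))
```

```text
[441.14143044 -61.94499151 380.47426288]
tray 0.66 [547.7 -58.2  -1.8] [324. 278.]
key_recess 0.74 [510.7 -56.2  12.4] [324. 255.]
spanner_recess 0.82 [569.3 -62.4  18.6] [321. 299.]
bar_hinge 0.56 [670.4 -61.5  28.7] [325. 370.]
[[-76.46239416 -80.25408687]
 [125.53529101  79.21404202]]
-65 -81.3 79.0
-55 -81.6 79.5
-45 -81.2 78.6
-35 -81.5 79.0
-25 -81.1 79.5
-15 -80.5 79.9
-5 -81.0 113.5
5 -80.3 119.3
15 -80.9 79.8
25 -80.1 80.1
35 -80.7 79.3
45 -79.9 79.7
55 -80.5 80.1
65 -80.8 80.4
75 -80.2 79.5
85 -76.7 75.9
y -75 -76.6 107.0
y -65 -76.5 111.9
y -55 -76.4 118.4
y -45 -76.3 121.7
y -35 -76.1 125.0
y -25 -77.2 126.8
y -15 -77.1 128.5
y -5 -77.0 128.7
y 5 -76.9 128.8
y 15 -76.7 128.9
y 25 -76.6 127.4
y 35 -76.5 125.9
y 45 -77.6 122.8
y 55 -77.5 118.2
y 65 -77.3 113.5
y 75 -77.2 107.3
```

View pics/w2.png

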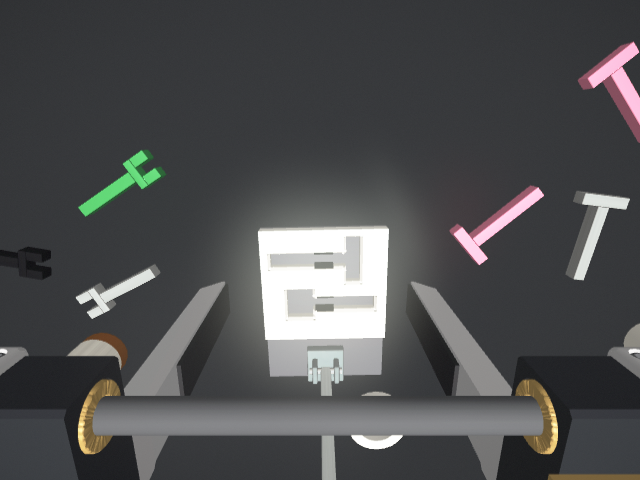

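The tray is clear and the bar is upright. The deck spans (260,228)–(388,338), with the key slot at about row 262 and the spanner slot at about row 302. The T-key is at about (597,235). Now I go above the T-key.

>>> send_rows(
  series=[
    [[6, 42, 0], 0, -1],
    [[6, 42, -10], -1, -1],
    [[6, 43, -15], -1, -1],
    [[6, 43, -15], -1, -1],
    [[6, 43, -15], -1, -1],
    [[6, 43, -15], -1, -1],
    [[6, 43, -15], -1, -1],
    [[4, 43, -10], -1, -1],
    [[0, 0, 0], 0, -1],
    [[0, 0, 0], 0, -1],
  ],
)

```text
clock: 8.45
eef_pos: [487.1, 280.6, 284.1]
eef_rot: [-3.141, -0.001, 2.977]
wrist_force: [-1.0, 0.5, 0.3]
finger_gap: 93.6
finger_force: 0.0
```

```bash
cat >> h.py <<'E'
KEY=np.array([[-66,-7],[30,-7],[30,-28],[44,-28],[44,28],[30,28],[30,7],[-66,7]],float)
SPN=np.array([[-63,-7],[17,-7],[17,-18],[47,-18],[47,-6],[30,-6],[30,6],[47,6],[47,18],[17,18],[17,7],[-63,7]],float)
def poly_px(p,S,g,z):
    c,s=np.cos(g[2]),np.sin(g[2])
    return np.array([px(p,[g[0]+c*a-s*b,g[1]+s*a+c*b,z]) for a,b in S])
def sil(p,S,g,z0,z1):
    m=np.zeros((480,640),np.uint8)
    for z in np.linspace(z0,z1,5): cv2.fillPoly(m,[np.round(poly_px(p,S,g,z)*16).astype(np.int32)],1,shift=4)
    return m
def fit(p,m,S,g,z0=0,z1=18):
    from scipy.optimize import minimize
    f=lambda v: -(lambda a: (a&m).sum()/max(1,(a|m).sum()))(sil(p,S,(v[0],v[1],v[2]/60),z0,z1))
    r=minimize(f,[g[0],g[1],g[2]*60],method="Nelder-Mead",options=dict(initial_simplex=np.array([[g[0],g[1],g[2]*60]]*4)+np.vstack([[0,0,0],np.eye(3)*6])))
    return r.x/[1,1,60],-r.fun
E
python3 - <<'E'
from h import *
print(read_state()["eef_pos"],read_state()["eef_rot"])
p=camera("wrist")
for r in spot_point("key_centre",p)[:4]:
    q=w(p,r["point"]); print(round(r["confidence"],2),q.round(1),px(p,q).round())
u=px(p,[488,281,9])
m,P=seg(p,"key_centre",9,u)
print(m.sum(),p["color"][m>0].mean(0),"edge",m[:2].sum(),m[-2:].sum(),m[:,:2].sum())
g,iou=fit(p,m,KEY,(488,281,2.97)); print(g,iou)
c=p["color"].copy(); cv2.polylines(c,[poly_px(p,KEY,g,18).astype(int)],True,(0,0,255)); cv2.imwrite("pics/k1.png",c)
E
```

```text
[487.13204008 280.61031229 284.05947578] [-3.14054880e+00 -1.18925332e-03  2.97724835e+00]
0.96 [334.2 290.3  11.9] [300.  48.]
0.88 [489.  281.2   7.7] [319. 221.]
0.73 [481.3 154.9   9.5] [192. 234.]
2661 [224.65125893 208.69409996 241.2641864 ] edge 0 0 0
[488.   281.     2.97] 0.0
```

View pics/k1.png

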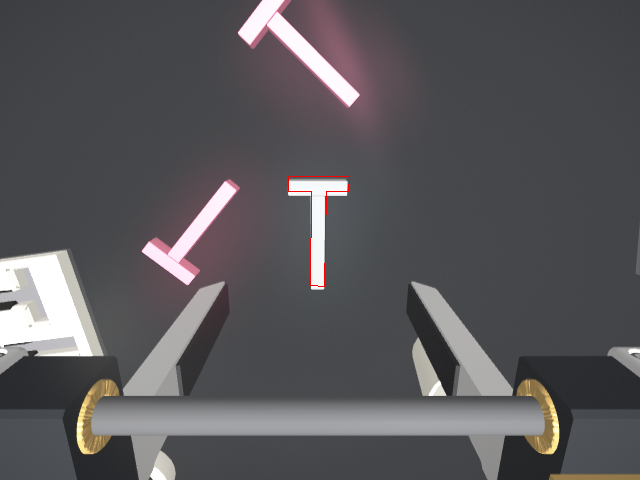

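The grey T-key spans (288–348, 178–288). The network mask jumped to a pink look-alike, but my drawn guess already nearly fits. I'll segment the grey key by colour and refit.

```bash
cat >> h.py <<'E'
def grey(p,u,thr=130):
    c=p["color"].astype(int); m=((c.min(2)>thr)&(c.max(2)-c.min(2)<45)).astype(np.uint8)
    n,l=cv2.connectedComponents(m); u=np.round(u).astype(int)
    return (l==np.bincount(l[u[1]-6:u[1]+7,u[0]-6:u[0]+7].ravel()*1,minlength=n)[1:].argmax()+1).astype(np.uint8)
E
python3 - <<'E'
from h import *
p=camera("wrist"); m=grey(p,px(p,[488,281,18]))
print(m.sum(),fit(p,m,KEY,(488,281,2.97)),fit(p,m,KEY,(488,281,2.97),16,18))
E
```

```text
2272 (array([491.55012607, 279.06516275,   2.98153428]), np.float64(0.9205834683954619)) (array([490.84033701, 279.18385424,   2.98290042]), np.float64(0.9584040747028862))
```

>>> send_rows(
  series=[
    [[4, -1.5, -40], 0.3, -0.3],
    [[0, 0, -45], 0, -0.3],
    [[0, 0, -45], 0, -0.3],
    [[0, 0, -34], 0, -0.3],
    [[0, 0, -15], 0, -0.3],
    [[0, 0, 0], 0, -0.3],
    [[0, 0, 0], 0, 1],
    [[0, 0, 0], 0, 1],
    [[0, 0, 0], 0, 1],
    [[0, 0, 0], 0, 1],
    [[0, 0, 0], 0, 1],
    [[0, 0, 0], 0, 1],
  ],
  squeeze=40,
)

```text
clock: 9.85
eef_pos: [491.2, 278.6, 106.1]
eef_rot: [3.141, 0.0, 2.981]
wrist_force: [0.3, -0.2, 0.1]
finger_gap: 16.2
finger_force: 0.0
```

>>> send_rows(
  series=[
    [[0, 0, 0], 0, 1],
    [[0, 0, 0], 0, 1],
    [[0, 0, 0], 0, 1],
  ],
)

```text
clock: 10.15
eef_pos: [491.2, 278.6, 106.0]
eef_rot: [3.141, 0.0, 2.981]
wrist_force: [-0.3, 0.2, 3.2]
finger_gap: 13.6
finger_force: 40.0
```

>>> send_rows(
  series=[
    [[0, 0, 50], 0, 1],
    [[0, 0, 50], 0, 1],
    [[2.1, -33.6, 0], -8.2, 1],
    [[2.1, -33.6, 0], -8.2, 1],
    [[2.1, -33.6, 0], -8.2, 1],
    [[2.1, -33.6, 0], -8.2, 1],
    [[2.1, -33.6, 0], -8.2, 1],
    [[2.1, -33.6, 0], -8.2, 1],
    [[2.1, -33.6, 0], -8.2, 1],
    [[2.1, -33.6, 0], -8.2, 1],
    [[2.1, -33.6, 0], -8.2, 1],
    [[2.1, -33.6, 0], -8.2, 1],
  ],
)

```text
clock: 11.35
eef_pos: [511.9, -58.8, 205.6]
eef_rot: [-3.141, -0.0, 1.544]
wrist_force: [-0.3, -0.1, -2.3]
finger_gap: 13.4
finger_force: 40.0
```

>>> send_rows(
  series=[
    [[0, 0, 0], 0, 1],
    [[0, 0, 0], 0, 1],
  ],
)

```text
clock: 11.55
eef_pos: [512.0, -57.8, 205.5]
eef_rot: [-3.141, -0.0, 1.549]
wrist_force: [0.3, 0.4, -1.7]
finger_gap: 13.6
finger_force: 40.0
```

Run:
```python
from h import *
s=read_state(); print(s["eef_pos"],s["eef_rot"],s["finger_gap"])
p=camera("wrist"); cv2.imwrite("pics/w3.png",p["color"])
t=camera("top"); 
for n,pc in(("w",p),("t",t)):
  for k in("key_centre","key_recess","spanner_recess","tray"):
    for r in spot_point(k,pc)[:3]:
        q=w(pc,r["point"]); print(n,k,round(r["confidence"],2),q.round(1),px(pc,q).round())
```

```text
[511.98306223 -57.81117162 205.5313616 ] [-3.14080451e+00 -1.78509428e-04  1.54942440e+00] 13.591583572491638
w key_centre 0.91 [510.6 -59.3 107.4] [315. 299.]
w key_recess 0.56 [511.9 -56.3  11.5] [317. 242.]
w spanner_recess 0.82 [572.7 -63.7  14.4] [396. 250.]
w tray 0.95 [548.7 -60.    1. ] [363. 241.]
t key_centre 0.88 [332.5 289.4   8.1] [190. 352.]
t key_centre 0.81 [476.3 155.3   8.6] [249. 290.]
```

View pics/w3.png

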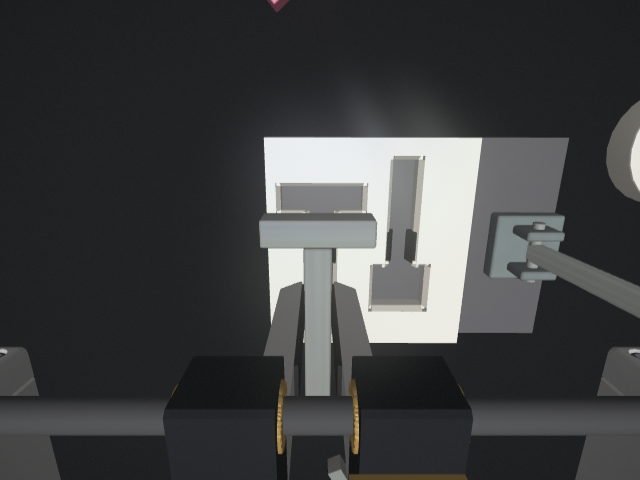

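Wrist view with the key held: the crossbar is at (260–376, 213–248). Deck edges run (265,138)–(481,138) and down to (458,343). The crossbar cutout's rim is at (276–368, 183), and the spanner cutout at (369–429, 156–311). I'll work out the recess position from these rims.

Run:
```python
from h import *
p=camera("wrist")
for u in((265,138),(481,138),(458,343),(276,183),(368,183),(389,156),(425,156),(369,263),(429,263),(369,311),(429,311)): print(u,ray(p,u,22.).round(1)[:2])
T=(547.5,-58.5,-.023)
def tw(a,b,z): 
    c,s=np.cos(T[2]),np.sin(T[2]); return px(p,[T[0]+c*a-s*b,T[1]+s*a+c*b,z]).round()
print("pred rim",tw(-35-33,49,22),tw(-35+33,49,22),"spn",tw(25-12,68,22),tw(25+12,68,22),tw(25-23,-52,22),tw(25+23,-52,22), "deck",tw(-75,80,22),tw(75,80,22),tw(75,-80,22))
# held key: crossbar top-corner pixels -> at z
zt=read_state()["eef_pos"][2]-106+18
for u in((262,214),(375,214)): print("bar end",ray(p,u,zt))
```

```text
(265, 138) [477.7  22.6]
(481, 138) [626.6  19.7]
(458, 343) [ 625.2 -141.1]
(276, 183) [483.7  -8.5]
(368, 183) [549.3  -9.7]
(389, 156) [563.6   8.8]
(425, 156) [588.8   8.3]
(369, 263) [551.3 -70.4]
(429, 263) [596.9 -71.3]
(369, 311) [ 552.1 -110.8]
(429, 311) [ 599.6 -111.8]
pred rim [272. 182.] [364. 183.] spn [387. 155.] [421. 156.] [364. 311.] [422. 311.] deck [260. 137.] [478. 138.] [453. 342.]
bar end [487.27548167  -9.90770679 117.91769809]
bar end [540.14378961 -10.9447588  117.91769809]
```

Run:
```python
from h import *
p=camera("wrist"); s=read_state(); x,y,z=s["eef_pos"]; a=s["eef_rot"][2]
for dy in(0,3):
  for dz in (0,4):
    for zz in(-88+dz,-106+dz):
      print(dy,dz,zz,poly_px(p,KEY[2:6],(x+.5,y+dy,a),z+zz).round(0).tolist())
c=p["color"][195:265,240:400]; cv2.imwrite("pics/kc.png",cv2.resize(c,None,fx=5,fy=5,interpolation=cv2.INTER_CUBIC))
```

```text
0 0 -88 [[377.0, 248.0], [378.0, 220.0], [259.0, 220.0], [260.0, 248.0]]
0 0 -106 [[371.0, 238.0], [373.0, 212.0], [264.0, 212.0], [265.0, 238.0]]
0 4 -84 [[378.0, 251.0], [379.0, 222.0], [258.0, 222.0], [259.0, 251.0]]
0 4 -102 [[372.0, 240.0], [374.0, 214.0], [263.0, 213.0], [264.0, 240.0]]
3 0 -88 [[377.0, 242.0], [378.0, 214.0], [258.0, 214.0], [260.0, 242.0]]
3 0 -106 [[372.0, 232.0], [373.0, 206.0], [264.0, 206.0], [265.0, 232.0]]
3 4 -84 [[378.0, 245.0], [380.0, 216.0], [257.0, 215.0], [258.0, 245.0]]
3 4 -102 [[373.0, 235.0], [374.0, 208.0], [263.0, 208.0], [264.0, 234.0]]
```

View pics/kc.png

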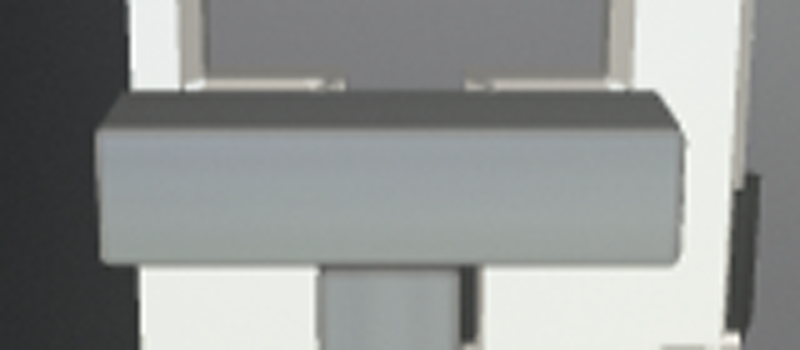

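>>> send_rows(
  series=[
    [[3, -0.4, -20], 0, 1],
    [[0, 0, -35], 0, 1],
    [[0, 0, -18], 0, 1],
    [[0, 0, -4], 0, 1],
    [[0, 0, -3], 0, 1],
    [[0, 0, -3], 0, 1],
    [[0, 0, 0], 0, 1],
  ],
)

```text
clock: 12.85
eef_pos: [515.3, -57.9, 123.4]
eef_rot: [3.141, 0.0, 1.55]
wrist_force: [-0.7, 0.4, -1.4]
finger_gap: 13.1
finger_force: 40.0
```

>>> send_rows(
  series=[
    [[0, 0, -1.5], 0, 1],
    [[0, 0, 0], 0, 0.3],
    [[0, 0, 0], 0, 0.3],
    [[0, 0, 0], 0, 0.3],
    [[0, 0, 15], 0, 0.3],
    [[0, 0, 15], 0, 1],
    [[0, 0, 0], 0, 1],
    [[0, 0, 0], 0, 1],
    [[0, 0, 0], 0, 1],
    [[0, 0, 0], 0, 1],
  ],
)

```text
clock: 13.85
eef_pos: [515.0, -57.8, 150.7]
eef_rot: [-3.141, -0.0, 1.55]
wrist_force: [1.2, -0.6, 0.1]
finger_gap: 0.6
finger_force: 0.0
```

>>> send_rows(
  series=[
    [[0, 0, -12], 0, 1],
    [[0, 0, -6], 0, 1],
    [[0, 0, -4], 0, 1],
    [[0, 0, -3], 0, 1],
    [[0, 0, -2], 0, 1],
    [[0, 0, -2], 0, 1],
    [[0, 0, 0], 0, 1],
  ],
)

```text
clock: 14.55
eef_pos: [515.1, -57.9, 122.1]
eef_rot: [-3.141, 0.0, 1.55]
wrist_force: [-1.9, -1.2, 2.9]
finger_gap: 0.6
finger_force: 1.4
```

>>> send_rows(
  series=[
    [[0, 0, -1], 0, 1],
    [[0, 0, 0], 0, 1],
    [[0, 0, 0], 0, 1],
  ],
)

```text
clock: 14.85
eef_pos: [515.1, -57.9, 121.5]
eef_rot: [-3.141, 0.0, 1.55]
wrist_force: [-2.9, 0.2, 6.7]
finger_gap: 0.6
finger_force: 3.4
```

>>> send_rows(
  series=[
    [[0, 0, -1], 0, 1],
    [[0, 0, 0], 0, 1],
    [[0, 0, 0], 0, 1],
  ],
)

```text
clock: 15.15
eef_pos: [515.2, -57.9, 121.4]
eef_rot: [-3.142, 0.0, 1.55]
wrist_force: [-8.8, 0.7, 19.4]
finger_gap: 0.7
finger_force: 10.0
```

The key bottomed out with a firm push (19 N, tip at z 24.4, which is home). On to the spanner.

>>> send_rows(
  series=[
    [[0, 0, 40], 0, 1],
    [[0, 0, 50], 0, 1],
    [[4, -34, 40], 3, -1],
    [[4, -34, 40], 3, -1],
    [[4, -34, 0], 3, -1],
    [[4, -34, 0], 3, -1],
    [[4, -34, 0], 3, -1],
    [[4, -34, 0], 3, -1],
    [[4, -34, 0], 3, -1],
    [[4, -34, 0], 3, -1],
    [[0, 0, 0], 0, -1],
    [[0, 0, 0], 0, -1],
  ],
)

```text
clock: 16.35
eef_pos: [546.6, -326.7, 285.4]
eef_rot: [-3.141, -0.001, 1.967]
wrist_force: [-0.9, 0.1, 0.2]
finger_gap: 77.0
finger_force: 0.0
```

Run:
```python
from h import *
s=read_state(); print(s["eef_pos"],s["eef_rot"])
p=camera("wrist")
for t in("spanner_centre","key_centre","key_recess","bottle"):
  for r in spot_point(t,p)[:3]:
    q=w(p,r["point"]); print(t,round(r["confidence"],2),q.round(1),px(p,q).round())
m=grey(p,px(p,[548,-331,18])); print(m.sum())
g=(548,-331,-1.17)
for z in (0,16):
    gg,i=fit(p,m,SPN,g,z,18); print(gg,i)
c=p["color"].copy(); cv2.polylines(c,[poly_px(p,SPN,gg,18).astype(int)],True,(0,0,255)); cv2.imwrite("pics/s1.png",c)
```

```text
[ 546.63516386 -326.70349077  285.44917236] [-3.14108062e+00 -1.09528907e-03  1.96701149e+00]
spanner_centre 0.95 [ 549.3 -334.     8.5] [317. 227.]
spanner_centre 0.56 [ 409.6 -295.5   11.6] [193. 133.]
bottle 0.78 [ 647.1 -371.8   -2.6] [387. 289.]
2109
[ 548.89280685 -334.86381245   -1.14202462] 0.9016673792218897
[ 547.78618663 -332.80638453   -1.12953547] 0.9022787028921998
```

View pics/s1.png

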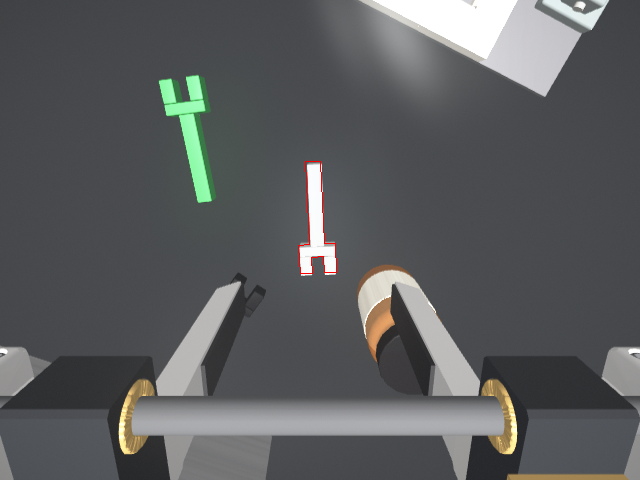

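The grey spanner at (300–337, 161–275) matches the fitted outline, and the bottle is at about (390,320). I'll grasp the shank 28 mm tailward of centre to keep clear of the bottle.

>>> send_rows(
  series=[
    [[-5, 9, 0], 1, -0.3],
    [[-4.8, 9.2, -20], 0.9, -0.3],
    [[0, 0, -45], 0, -0.3],
    [[0, 0, -45], 0, -0.3],
    [[0, 0, -45], 0, -0.3],
    [[0, 0, -24.5], 0, -0.3],
    [[0, 0, 0], 0, -0.3],
    [[0, 0, 0], 0, 1],
    [[0, 0, 0], 0, 1],
    [[0, 0, 0], 0, 1],
    [[0, 0, 0], 0, 1],
    [[0, 0, 0], 0, 1],
  ],
  squeeze=50,
)

```text
clock: 17.8
eef_pos: [537.1, -308.3, 107.5]
eef_rot: [3.141, 0.001, 2.002]
wrist_force: [0.8, 0.8, 0.2]
finger_gap: 24.5
finger_force: 0.0
```

>>> send_rows(
  series=[
    [[0, 0, 0], 0, 1],
    [[0, 0, 0], 0, 1],
    [[0, 0, 0], 0, 1],
    [[0, 0, 0], 0, 1],
  ],
)

```text
clock: 18.2
eef_pos: [537.0, -308.3, 107.1]
eef_rot: [3.142, 0.0, 2.002]
wrist_force: [-1.5, 1.2, 3.2]
finger_gap: 13.5
finger_force: 50.0
```

>>> send_rows(
  series=[
    [[0, 0, 50], 0, 1],
    [[0, 0, 48], 0, 1],
    [[4.4, 30.8, 0], -2.9, 1],
    [[4.4, 30.8, 0], -2.9, 1],
    [[4.4, 30.8, 0], -2.9, 1],
    [[4.4, 30.8, 0], -2.9, 1],
    [[4.4, 30.8, 0], -2.9, 1],
    [[4.4, 30.8, 0], -2.9, 1],
    [[4.4, 30.8, 0], -2.9, 1],
    [[4.4, 30.8, 0], -2.9, 1],
    [[4, 30.8, 0], -2.8, 1],
    [[0, 0, 0], 0, 1],
  ],
)

```text
clock: 19.4
eef_pos: [576.3, -28.0, 204.5]
eef_rot: [-3.141, -0.001, 1.549]
wrist_force: [-0.5, -0.9, -1.0]
finger_gap: 13.0
finger_force: 50.0
```

>>> send_rows(
  series=[
    [[0, 0, 0], 0, 1],
  ],
)

```text
clock: 19.5
eef_pos: [576.1, -30.7, 204.6]
eef_rot: [-3.141, 0.0, 1.55]
wrist_force: [-0.2, 0.1, -1.4]
finger_gap: 13.5
finger_force: 50.0
```

Run:
```python
from h import *
s=read_state(); print(s["eef_pos"],s["eef_rot"],s["finger_gap"])
p=camera("wrist"); cv2.imwrite("pics/w4.png",p["color"])
x,y,z=s["eef_pos"]; a=s["eef_rot"][2]
u=np.array([np.cos(a),np.sin(a)])
gx=np.array([x,y])-28*u
print("pred tail top/bot",[poly_px(p,SPN[[0,-1]],(*gx,a+np.pi),z-107+d).round(0).tolist() for d in(18,0)])
T=(550.5,-58.5,-.022)
def tw(a,b,z): 
    c,s=np.cos(T[2]),np.sin(T[2]); return px(p,[T[0]+c*a-s*b,T[1]+s*a+c*b,z]).round().tolist()
print("rims: shank end",tw(13,68,22),tw(37,68,22),"keybar top",tw(-63,44,24),tw(-7,44,24),"deck",tw(-75,80,22),tw(75,80,22))
for t in("spanner_centre","key_centre","spanner_recess","key_recess"):
  for r in spot_point(t,p)[:2]:
    q=w(p,r["point"]); print(t,round(r["confidence"],2),q.round(1),px(p,q).round())
```

```text
[576.10612184 -30.73511183 204.5619449 ] [-3.14103699e+00  6.81718557e-05  1.54958764e+00] 13.45441010025259
pred tail top/bot [[[303.0, 238.0], [332.0, 238.0]], [[304.0, 228.0], [331.0, 228.0]]]
rims: shank end [301.0, 195.0] [334.0, 195.0] keybar top [197.0, 228.0] [274.0, 228.0] deck [176.0, 178.0] [388.0, 178.0]
spanner_centre 0.76 [578.  -55.4 108.1] [322. 339.]
key_centre 0.66 [512.  -57.5  15.9] [236. 280.]
spanner_recess 0.61 [574.8 -59.8  17. ] [316. 281.]
key_recess 0.87 [511.3 -55.9  10.8] [237. 275.]
```

View pics/w4.png

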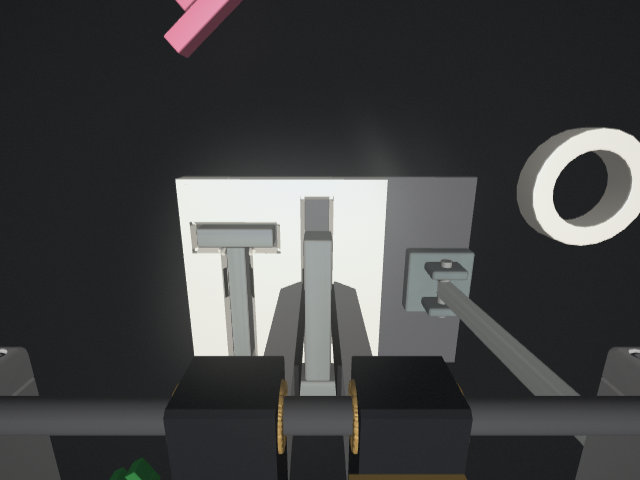

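The key sits in its cutout at (197–274, 228) with its shank down the slot. The spanner tail is at (305–332, 235), centred on its slot rim at (301–333, 197). I'll read the tail edge rows numerically for the lengthwise fit.

Run:
```python
from h import *
p=camera("wrist"); c=p["color"].astype(int).sum(2)//3
print("col317",c[190:246,314:321].mean(1).astype(int).tolist())
print("row245",c[243:248,295:342].mean(0).astype(int).tolist()); print("row215",c[213:218,295:342].mean(0).astype(int).tolist())
```

```text
col317 [237, 237, 237, 237, 228, 154, 153, 145, 130, 130, 130, 130, 130, 130, 130, 129, 130, 129, 130, 130, 130, 130, 130, 129, 130, 129, 129, 128, 129, 129, 129, 129, 129, 128, 128, 128, 128, 128, 129, 128, 123, 103, 99, 99, 99, 99, 99, 99, 99, 102, 127, 154, 158, 161, 161, 161]
row245 [236, 236, 236, 236, 236, 207, 168, 168, 127, 145, 155, 160, 161, 161, 162, 162, 163, 162, 162, 161, 161, 161, 161, 161, 161, 161, 160, 160, 161, 160, 160, 160, 161, 161, 161, 154, 142, 147, 237, 236, 237, 236, 236, 236, 236, 236, 236]
row215 [237, 237, 237, 237, 237, 167, 168, 168, 168, 139, 129, 130, 129, 129, 129, 130, 129, 130, 129, 129, 129, 129, 129, 129, 129, 129, 129, 130, 130, 129, 130, 130, 130, 136, 175, 175, 175, 177, 231, 237, 237, 237, 237, 237, 237, 237, 237]
```

>>> send_rows(
  series=[
    [[-0.6, 1.2, -20], 0, 1],
    [[0, 0, -35], 0, 1],
    [[0, 0, -17], 0, 1],
    [[0, 0, -4], 0, 1],
    [[0, 0, -3], 0, 1],
    [[0, 0, -3], 0, 1],
    [[0, 0, 0], 0, 1],
    [[0, 0, 0], 0, 1],
  ],
)

```text
clock: 20.6
eef_pos: [575.7, -29.9, 123.5]
eef_rot: [3.141, 0.0, 1.548]
wrist_force: [-1.2, -0.3, -1.3]
finger_gap: 13.3
finger_force: 50.0
```

>>> send_rows(
  series=[
    [[0, 0, -1.5], 0, 1],
    [[0, 0, 0], 0, 0.5],
    [[0, 0, 0], 0, 0.5],
    [[0, 0, 0], 0, 0.5],
    [[0, 0, 15], 0, 0.5],
    [[0, 0, 15], 0, 1],
    [[-0.6, -29, 0], 0, 1],
    [[0, 0, 0], 0, 1],
    [[0, 0, 0], 0, 1],
    [[0, 0, 0], 0, 1],
  ],
)

```text
clock: 21.6
eef_pos: [575.1, -58.4, 151.9]
eef_rot: [3.141, -0.0, 1.548]
wrist_force: [0.1, 0.2, -0.0]
finger_gap: 0.4
finger_force: 0.0
```

>>> send_rows(
  series=[
    [[0, 0, -12], 0, 1],
    [[0, 0, -6], 0, 1],
    [[0, 0, -4], 0, 1],
    [[0, 0, -3], 0, 1],
    [[0, 0, -2], 0, 1],
    [[0, 0, -2], 0, 1],
    [[0, 0, 0], 0, 1],
  ],
)

```text
clock: 22.3
eef_pos: [575.1, -58.7, 122.3]
eef_rot: [3.141, 0.0, 1.548]
wrist_force: [-0.9, 0.0, 5.0]
finger_gap: 0.3
finger_force: 2.4
```

>>> send_rows(
  series=[
    [[0, 0, -1], 0, 1],
    [[0, 0, 0], 0, 1],
    [[0, 0, -0.7], 0, 1],
    [[0, 0, 0], 0, 1],
    [[0, 0, 0], 0, 1],
  ],
)

```text
clock: 22.8
eef_pos: [575.1, -58.7, 121.4]
eef_rot: [3.141, 0.0, 1.548]
wrist_force: [-5.9, 0.3, 14.3]
finger_gap: 0.2
finger_force: 7.1
```

>>> send_rows(
  series=[
    [[0, 0, -0.6], 0, 1],
    [[0, 0, 0], 0, 1],
    [[0, 0, 0], 0, 1],
  ],
)

```text
clock: 23.1
eef_pos: [575.1, -58.7, 121.4]
eef_rot: [3.141, 0.0, 1.548]
wrist_force: [-8.7, 0.6, 19.8]
finger_gap: 0.5
finger_force: 10.4
```

The spanner bottomed out too (19.8 N at the same tip height). I'll lift away, turn, and check that both are home before bringing the bar down.

>>> send_rows(
  series=[
    [[0, 0, 40], 0, 1],
    [[-5, 0, 50], 8, 1],
    [[-10, 0, 50], 8.1, 1],
    [[-10, 0, 50], 8.1, 0.2],
    [[-10, 0, 50], 8.1, 0.2],
    [[-10, 0, 20], 8.1, 0.2],
    [[-10, 0, 0], 8.1, 0.2],
    [[-10, 0, 0], 8.1, 0.2],
    [[-10, 0, 0], 8.1, 0.2],
    [[-10, 0, 0], 8.1, 0.2],
    [[-10, 0, 0], 8.1, 0.2],
    [[0, 0, 0], 8.1, 0.2],
  ],
)

```text
clock: 24.3
eef_pos: [480.0, -58.7, 376.7]
eef_rot: [3.142, -0.0, 3.107]
wrist_force: [0.7, -0.5, 0.1]
finger_gap: 37.6
finger_force: 0.0
```

Run:
```python
from h import *
s=read_state(); print(s["eef_pos"],s["eef_rot"],s["finger_gap"])
p=camera("wrist"); sc=camera("scene")
for n,pc in(("w",p),("s",sc)):
  for t in("key_centre","spanner_centre","bar_grip","bar_hinge"):
    for r in spot_point(t,pc)[:3]:
      q=w(pc,r["point"]); print(n,t,round(r["confidence"],2),q.round(1),px(pc,q).round())
```

```text
[479.95627831 -58.66718506 376.71763333] [ 3.14153541e+00 -3.13015887e-04  3.10704487e+00] 37.57947174155802
w key_centre 0.74 [481.1 155.1  11.4] [494. 198.]
w key_centre 0.59 [334.8 290.7  12.1] [632.  61.]
w key_centre 0.57 [513.1 -58.5  12.4] [319. 229.]
w spanner_centre 0.85 [ 410.4 -300.3   14.2] [108. 151.]
w spanner_centre 0.83 [574.5 -57.4  14.9] [321. 276.]
w spanner_centre 0.45 [672.8 -60.8  32.2] [321. 350.]
w bar_grip 0.18 [766.2   7.5   1.8] [369. 393.]
w bar_hinge 0.76 [672.5 -65.   28.4] [318. 349.]
s key_centre 0.78 [481.4 155.2   7.2] [406. 267.]
s key_centre 0.69 [512.5 -60.   22.9] [318. 219.]
s key_centre 0.68 [331.6 290.4  12.4] [499. 257.]
s spanner_centre 0.82 [ 408.3 -296.8   14.6] [274. 149.]
s spanner_centre 0.73 [571.  -56.6  20.3] [302. 237.]
s spanner_centre 0.67 [7.695e+02 1.150e+01 7.000e-01] [261. 322.]
s bar_grip 0.97 [696.4 -59.9 242.7] [249. 201.]
s bar_grip 0.46 [576.  -59.3  21.8] [300. 237.]
s bar_grip 0.3 [670.4 -63.5  29.5] [267. 261.]
s bar_hinge 0.86 [671.7 -62.2  29.3] [267. 262.]
```

>>> send_rows(
  series=[
    [[50, -1, 0], 0, 0.2],
    [[50, -1, 0], 0, 0.2],
    [[50, -1, 0], 0, 0.2],
    [[40, -0.5, 0], 0, 0.2],
    [[30, 0, 0], 0, 0.2],
    [[0, 0, 0], 0, 0.2],
    [[0, 0, -25], 0, 0.2],
    [[0, 0, -20], 0, 0.2],
    [[0, 0, -11], 0, 0.2],
    [[0, 0, 0], 0, 0.2],
    [[0, 0, 0], 0, 0.2],
  ],
)

```text
clock: 25.9
eef_pos: [700.5, -62.4, 322.3]
eef_rot: [-3.141, 0.001, 3.101]
wrist_force: [0.0, 0.1, 0.5]
finger_gap: 37.9
finger_force: 0.0
```

>>> send_rows(
  series=[
    [[0, 0, 0], 0, 1],
    [[0, 0, 0], 0, 1],
    [[0, 0, 0], 0, 1],
    [[0, 0, 0], 0, 1],
    [[0, 0, 0], 0, 1],
  ],
  squeeze=20,
)

```text
clock: 26.4
eef_pos: [700.6, -62.4, 321.6]
eef_rot: [-3.141, 0.001, 3.101]
wrist_force: [-0.6, 0.1, 5.7]
finger_gap: 19.7
finger_force: 20.0
```

>>> send_rows(
  series=[
    [[-23.5, 0.6, 2.2], 0, 1],
    [[-23.6, 0.6, -0.4], 0, 1],
    [[-23.5, 0.6, -3], 0, 1],
    [[-23, 0.6, -5.5], 0, 1],
    [[-22.3, 0.6, -8], 0, 1],
    [[-21.2, 0.6, -10.4], 0, 1],
    [[-20, 0.5, -12.7], 0, 1],
    [[-18.4, 0.4, -14.8], 0, 1],
    [[0, 0, 0], 0, 1],
  ],
)

```text
clock: 27.3
eef_pos: [523.4, -58.0, 266.9]
eef_rot: [-3.141, -0.003, 3.101]
wrist_force: [0.7, -2.1, -1.7]
finger_gap: 19.6
finger_force: 20.0
```

>>> send_rows(
  series=[
    [[-16.7, 0.4, -16.7], 0, 1],
    [[-14.8, 0.4, -18.5], 0, 1],
    [[-12.6, 0.3, -20], 0, 1],
    [[-10.4, 0.3, -21.2], 0, 1],
    [[-8, 0.2, -22.2], 0, 1],
    [[-5.5, 0.1, -23], 0, 1],
    [[-2.6, 0, -20], 0, 1],
    [[0, 0, 0], 0, 1],
    [[0, 0, 0], 0, 1],
  ],
)

```text
clock: 28.2
eef_pos: [454.8, -56.3, 126.6]
eef_rot: [-3.141, -0.001, 3.101]
wrist_force: [-1.5, -4.2, -2.3]
finger_gap: 19.7
finger_force: 20.0
```

>>> send_rows(
  series=[
    [[-0.6, 0, -9], 0, 1],
    [[-0.2, 0, -6], 0, 1],
    [[0, 0, -3], 0, 1],
    [[0, 0, -1], 0, 1],
    [[0, 0, 0], 0, 1],
    [[0, 0, 0], 0, 1],
  ],
)

```text
clock: 28.8
eef_pos: [454.3, -56.3, 109.1]
eef_rot: [-3.141, 0.001, 3.101]
wrist_force: [-7.4, -3.1, 17.5]
finger_gap: 19.7
finger_force: 20.0
```

>>> send_rows(
  series=[
    [[0, 0, -0.8], 0, 1],
    [[0, 0, 0], 0, 1],
    [[0, 0, 0], 0, 1],
  ],
)

```text
clock: 29.1
eef_pos: [454.4, -56.3, 108.6]
eef_rot: [-3.141, 0.002, 3.101]
wrist_force: [-9.1, -4.3, 22.6]
finger_gap: 19.6
finger_force: 20.0
```

>>> send_rows(
  series=[
    [[0, 0, 0.5], 0, 1],
    [[0, 0, 0], 0, 0],
    [[0, 0, 0], 0, 0],
    [[0, 0, 0], 0, 0],
    [[0, 0, 20], 0, 0],
    [[0, 0, 35], 0, 0.2],
    [[1, 0, 0], 0, 1],
    [[0, 0, 0], 0, 1],
    [[0, 0, 0], 0, 1],
    [[0, 0, 0], 0, 1],
  ],
)

```text
clock: 30.1
eef_pos: [454.3, -56.0, 161.5]
eef_rot: [3.141, -0.002, 3.101]
wrist_force: [-0.2, 1.2, 0.2]
finger_gap: 10.3
finger_force: 0.0
```

>>> send_rows(
  series=[
    [[0, 0, -15], 0, 1],
    [[0, 0, -8], 0, 1],
    [[0, 0, -3], 0, 1],
    [[0, 0, -2], 0, 1],
    [[0, 0, -2], 0, 1],
    [[0, 0, 0], 0, 1],
  ],
)

```text
clock: 30.7
eef_pos: [454.5, -56.1, 133.7]
eef_rot: [3.142, -0.001, 3.101]
wrist_force: [-11.7, 1.6, 24.1]
finger_gap: 0.6
finger_force: 12.3
```

The grip's top is at about z 37 and firm, so the bar is on its stop. I'll lift clear and do a last check.

>>> send_rows(
  series=[
    [[0, 0, 10], 0, 1],
    [[0, 0, 40], 0, 1],
    [[0, 0, 50], 0, 1],
    [[-30, 0, 50], 0, 1],
    [[-30, 0, 30], 0, 1],
    [[0, 0, 0], 0, 1],
    [[0, 0, 0], 0, 1],
  ],
)

```text
clock: 31.4
eef_pos: [398.9, -56.1, 305.8]
eef_rot: [-3.141, 0.002, 3.101]
wrist_force: [0.5, 0.4, 0.3]
finger_gap: 0.2
finger_force: 0.0
```

Run:
```python
from h import *
print(read_state()["eef_pos"])
p=camera("wrist"); sc=camera("scene")
for n,pc in(("w",p),("s",sc)):
  for t in("key_centre","spanner_centre","bar_grip","bar_hinge","bottle","beaker","tape"):
    for r in spot_point(t,pc)[:3]:
      q=w(pc,r["point"]); print(n,t,round(r["confidence"],2),q.round(1))
```

```text
[398.94980445 -56.14966819 305.8407699 ]
w key_centre 0.72 [479.1 154.3   8.2]
w spanner_centre 0.74 [ 408.9 -297.7   11.5]
w bar_grip 0.68 [452.4 -59.2  31.7]
w bar_hinge 0.69 [671.7 -63.2  32.9]
w tape 0.2 [672.7 -64.1  30. ]
s key_centre 0.68 [330.7 287.4  10.2]
s key_centre 0.63 [480.3 155.3   9.7]
s key_centre 0.59 [511.6 -60.1  19.2]
s spanner_centre 0.91 [ 407.  -294.5   12.6]
s spanner_centre 0.84 [ 498.9 -461.9    9.8]
s spanner_centre 0.82 [573.  -55.8  19.2]
s bar_grip 0.96 [456.1 -55.1  31.4]
s bar_hinge 0.77 [670.8 -63.5  29.5]
s bar_hinge 0.23 [511.6 -61.5  21.5]
s bottle 0.89 [ 646.5 -366.     1.8]
s beaker 0.69 [658.5 388.6   3.4]
s tape 0.69 [ 7.69e+02  1.14e+01 -7.00e-01]
s tape 0.35 [512.1 -59.   22.8]
s tape 0.29 [ 645.2 -365.7    1.4]
```

Everything is in place: the bar grip reads z 31, and the bystanders have not moved.

```bash
python3 -c "from cell import sign_off; print(sign_off())"
```

```text
the job is handed in; nothing more can be done
None
```

I handed the job in at 31.4 s of the 72 s allowed: the T-key and spanner are pressed home in their own cutouts, the bar is down over them and released, and the bottle, cup and tape have not moved.

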